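Turn a block cover over down the flip ramp and wedge it fast

ROBOT

A 7-joint arm with a two-finger parallel gripper is mounted at the origin on a cart in front of the work surface, level with it; the furniture and walls round the work are solid. World frame = base frame: x ahead of the robot, y to its left, z up, the work surface at z = 0. Lengths are in m, angles in rad, forces in N, time in s.
With the tool pointing down it reaches from about 0.4 to 0.85 m from the base axis. Payload 10.4 kg.
Tool frame: the origin (TCP) lies at the very end of the fingers, on their centre line; the grasp point (between the pads) lies 19 mm behind it (env.grip_depth is the distance from the TCP to the grasp point, in m); z points along the fingers, y is the line along which they close (so a half turn about z gives the same grasp; the last joint's range is limited). The gripper opens to 87 mm and grips with 3 to 60 N. Pads are 19 mm wide; open, the fingers measure 117 mm over their backs; the gripper's body (75 mm by 190 mm) begins 51 mm behind the grasp point.
Start: joints at [-1.129, 0.332, -0.065, 1.46, 0.022, 1.35, -0.088], TCP at [0.28, 0.559, 0.223] pointing down, gripper open.
Joint ranges: [-2.6, 2.6], [-0.5, 2.12], [-1.47, 1.34], [0.16, 2.42], [-1.27, 4.41], [0.06, 2.06], [-2.6, 2.6]. Speed limits (rad/s): [2.22, 2.22, 2.79, 2.79, 3.14, 3.14, 3.14].

INTERFACE

Orientations are given as a unit quaternion [w, x, y, z].
In Python, from station import env, snapshot, camera_model, workorder, spotter gives the robot as it stands.
- The arm moves only by the tool send_rows, never from a script. Its argument "commands" is a list of rows, each a list of 6 numbers: the shift along the world's x, y, z scaled (see below), then the turn, a rotation vector about the world's x, y, z scaled (see below). In form: [[x, y, z, rx, ry, rz], ...]. A call has 1 to 12 rows; each row is the pose to reach, as a shift and turn from the pose commanded when the call began; what a row does not reach only later rows make up. The controller multiplies each number of a shift by 0.2 m and each number of a turn by 90 degrees. A row lasts 1/12 s, in which the tool goes at most 41.7 mm and 7.16 degrees, less where a joint would pass 70% of its speed; a pose out of reach is approached as far as the arm can. A call with a number of a shift or a turn outside -1 to 1 is refused whole. A call with a gripper value outside its range is refused whole. "jaw" is the opening, from -1 (shut) to 1 (fully open), set as the call begins (left out, the last holds). The fingers move at their own pace and stop on an object; "grip_force" is the grip in N (left out, the last holds). Time passes only in rows, so rows that repeat a pose let the fingers close. It gives the time, the measured TCP pose, the force, the opening and the grip force at its end, in the units of the state.
- env.observe(): the state, without advancing time (a new reading comes with each control period).
- snapshot(name): name is "scene" or "top" or "wrist"; returns the picture (420x560x3 uint8, red, green, blue); there is no depth.
- camera_model(name): a dict with "intrinsics" (3x3 intrinsics, pixels), "rvec" (rotation vector, rad) and "tvec" (3), from world to camera coordinates, as OpenCV has them; the wrist camera has in their place "tool_from_camera" (4x4, takes a point from camera to tool coordinates, whose origin is the TCP and whose axes are the flange's). Camera axes: x right, y down, z forward; pixel columns grow to the right and rows downward; lengths in m; the calibration is good to about 2 mm. The wrist camera is an equidistant fisheye: a pixel r from the principal point sees the ray r / f radians off the axis. A picture is of the moment at which its call begins: read the wrist's pose just before it. camera_model takes no time and is no camera call.
- workorder.hand_in(): hands the job in; it is judged then, once.
Trained networks look in the newest picture that a camera, given by its name, has taken for a name from the list of things; names that differ only in an ending like _2 or _b are one class to them, and where a whole thing is asked for, a point or a joint stands for the part that bears it (a point fixed in the world has none). Each returns a list of dicts, best first, with "confidence" (0 to 1); they miss things now and then, are a little off and sometimes report something else, mostly with a low value. They report only what shows in the picture. A call takes as long as a camera call.
- spotter.find_in(camera, thing): "position" ([x, y, z] in m, in world coordinates, good to about 4 mm: the middle of the surface that is visible of it).
- spotter.pinpoint(camera, thing): "position" ([x, y, z] in m, in world coordinates, good to about 4 mm: a listed point, or the origin of a listed thing).
The state is a dict: "time_s": time; "joints": joint angles; "qd": joint speeds; "tau": joint torques, N m; "tool_pos": TCP position; "tcp_rot": TCP orientation; "wrist_force": force on the tool from outside, world axes, zero at the start; "ft_torque": the same for the moment, N m; "finger_gap": finger opening in m; "grip_force": force on a finger pad.
Only numpy, scipy, OpenCV 4.12 (cv2) and the standard library are available. Lean on these libraries where they do the work, as an engineer would, in place of code of your own. Each camera call takes 0.05 s, during which the arm holds its last target. There are 200 camera calls.

TASK

Take the metal cover from the leaning rack, stand it on edge in the cradle at the top of the white turning stand, leaning on the backrest with its blue face to the rear, and push its top edge over so that it goes down the short ramp and lies flat in the bay, blue face up. Then drive the yellow wedge, tip down and flat back to the outer wall, into the pocket beside the cover until the cover is held tight against the opposite wall, and let go. Leave the bottles and the cup where they are.

Things in the scene. Friction and masses are not known exactly. Their poses are not given: they have to be found in the camera images.
- cover: Loose steel plate, 90 x 80 x 10 mm, about 300 g. Origin at its centre; x along its length, y along its width, z out of its blue gasket face; the -z face is bare metal. It starts on edge in the rack, leaning back 35 degrees, -x edge down, +x edge up (grip there across the 10 mm), bare face up, blue face against the rack's backrest.
- rack: Fixed grey rack, base 100 x 100 x 6 mm, origin at the centre of its underside, z up. Two backrest bars lean 35 degrees from the vertical, tops towards the rack's -x, behind the lower 55 mm of the cover, so both faces of the cover's upper 35 mm are free.
- stand: Fixed turning stand, 199 x 122 mm, slippery white liner in a grey frame; origin near the centre of its footprint on the worktop, z up, x downhill from cradle to bay. Inner faces of its side walls at y=-48 and y=+50 mm (98 mm apart, so the cover has 18 mm side play); wall tops 52 mm up along the bay, 105 mm beside the cradle.
- cradle (a point): Inner corner line of the cradle, midway across the stand, axes as the stand: at stand x=-88, y=1, z=75 mm. From it a backrest rises 35 mm, leaning 8 degrees from the vertical towards stand -x, and an 18 mm deep sill runs square to it towards +x; the cover's lower edge sits there flush, leaning back 8 degrees. The ramp starts at the sill's end.
- bay (a point): Centre of the level bay floor, axes as the stand: at stand x=24.5, y=1, z=30 mm. The floor runs from the foot of the 54 degree ramp (stand x=-36) to the end wall (x=85, top z=48), between the side walls. The cover pressed against the y=+50 wall has its centre at stand y=+10. Keep the cover nearer that wall than the pocket, so that the wedge's tip finds a gap.
- pocket (a point): Wedge pocket, an opening in the bay floor along the y=-48 wall (the robot's side): stand x=2 to 52, y=-48 to -30 mm, 24 mm deep. This point is its centre at floor level (stand x=27, y=-39, z=30), axes as the stand. With the cover tight against the y=+50 wall, the wedge jams with its tip about 20 mm below this point.
- wedge: Loose yellow wedge, 80 mm tall, 30 mm along its x, about 30 g. Origin at the underside of the tip, below the head's centre, z up. Flat back at y=-12 mm; tip 9 mm thick, y=-12 to -3; the other face tapers out to y=+12 at z=50; straight 30 x 24 mm head to grip from z=50 to 80. Starts upright in its holder. In use: back to the stand's y=-48 wall, taper to the cover.
- wedge_holder: Fixed grey holder for the wedge, 44 x 44 mm, 36 mm tall, origin at the centre of its underside; same axes as the wedge standing in it, the wedge's tip 6 mm above the worktop.
- bottle: Bystander: small reagent bottle with yellow cap, 36 mm across, 60 mm tall, origin at the centre of its underside.
- specimen_cup: Bystander: specimen cup with yellow lid, 64 mm across, 66 mm tall, origin at the centre of its underside.
- red_bottle: Bystander: small reagent bottle with red cap, 36 mm across, 62 mm tall, origin at the centre of its underside.

How it is judged:
By the outcome, as a careful person would: the job done as asked, in the order asked, and still so for the second after the job is handed in, with the robot touching nothing.
It also fails if it takes over 53 s, if anything falls off the work surface, if the arm or the gripper's body presses on something with over 40 N, if the wrist force passes 120 N, or if a joint passes its speed limit or range.

## Working session

There is one attempt and no reset: what is moved stays moved. The work goes in short steps, Python scripts to look and compute and a tool call to move; the robot and the scene stay as the last step left them, time stands still between calls to the robot, and variables do not carry over. Pictures are saved under pics/ and viewed, at most 10 in all, crops included, and the job is handed in when it is done.

Besides the shell and the picture viewer there is one more tool, called after "Emit:" as name([rows], argument=value, ...), one row to a line, values as JSON. send_rows: Moves the arm, as the interface text tells. Its arguments: {"type":"object","properties":{"commands":{"type":"array","items":{"type":"array","items":{"type":"number"}}},"jaw":{"type":"number"},"grip_force":{"type":"number"}},"required":["commands"]}

```bash
ls; mkdir -p pics; python3 - <<'E'
from station import env, snapshot, camera_model, spotter
import cv2,numpy as np
o=env.observe();print({k:np.round(v,3).tolist() for k,v in o.items()}, env.grip_depth)
for c in ["scene","top"]:
    cv2.imwrite(f"pics/{c}0.png",snapshot(c)[:,:,::-1])
    for t in ["cover","rack","stand","cradle","bay","pocket","wedge","wedge_holder","bottle","specimen_cup","red_bottle"]:
        r=spotter.pinpoint(c,t)
        print(c,t,[(np.round(d["position"],3).tolist(),round(d["confidence"],2)) for d in r[:2]], list(r[0].keys()) if r and t=="cover" else "")
E
```

```text
pics
{'time_s': 0.0, 'joints': [-1.129, 0.333, -0.065, 1.461, 0.022, 1.35, -0.088], 'qd': [0.001, -0.0, 0.001, -0.0, -0.001, -0.001, 0.002], 'tau': [-0.0, -62.324, 0.024, -38.992, -0.061, 0.04, 0.0], 'tool_pos': [0.28, 0.558, 0.222], 'tcp_rot': [-0.0, 0.23, 0.973, -0.001], 'wrist_force': [0.45, -0.908, -0.457], 'ft_torque': [0.024, -0.008, 0.013], 'grip_force': 0.0, 'finger_gap': 0.087} 0.0187
scene cover [([0.422, 0.319, 0.055], 0.73)] ['position', 'confidence']
scene rack [([0.415, 0.322, 0.0], 0.56)] 
scene stand [([0.571, 0.173, -0.004], 0.62)] 
scene cradle [([0.592, 0.162, 0.028], 0.67), ([0.506, 0.225, 0.076], 0.57)] 
scene bay [([0.593, 0.161, 0.029], 0.69)] 
scene pocket [([0.571, 0.127, 0.03], 0.67)] 
scene wedge [([0.472, 0.063, 0.008], 0.7)] 
scene wedge_holder [([0.473, 0.061, 0.001], 0.76)] 
scene bottle [([0.52, 0.384, -0.001], 0.74)] 
scene specimen_cup [([0.724, 0.019, 0.002], 0.77)] 
scene red_bottle [([0.724, 0.016, 0.004], 0.65), ([0.584, -0.044, -0.002], 0.63)] 
top cover [([0.42, 0.314, 0.056], 0.67)] ['position', 'confidence']
top rack [([0.421, 0.324, -0.001], 0.8)] 
top stand [([0.575, 0.175, 0.002], 0.93)] 
top cradle [([0.506, 0.224, 0.075], 0.6), ([0.475, 0.063, 0.003], 0.25)] 
top bay [([0.59, 0.162, 0.033], 0.56)] 
top pocket [([0.571, 0.121, 0.033], 0.6)] 
top wedge [([0.47, 0.063, 0.008], 0.57)] 
top wedge_holder [([0.475, 0.059, 0.001], 0.69)] 
top bottle [([0.52, 0.386, -0.003], 0.76)] 
top specimen_cup [([0.716, 0.018, -0.003], 0.64), ([0.574, 0.173, 0.003], 0.62)] 
top red_bottle [([0.586, -0.045, -0.002], 0.79), ([0.472, 0.062, 0.008], 0.4)]
```

View pics/top0.png

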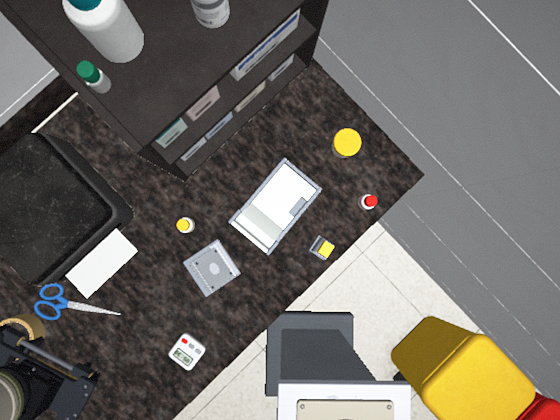

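View pics/scene0.png

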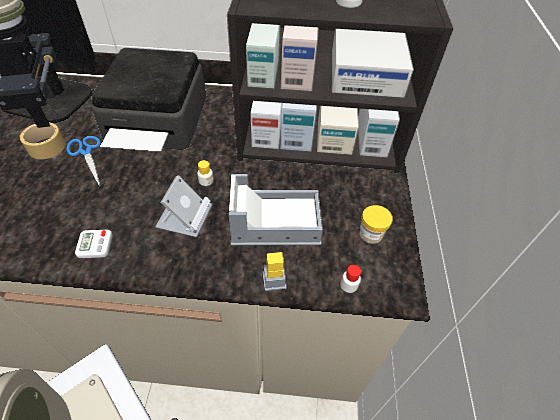

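Stand runs at about -36° yaw; the rack is left of it and the wedge holder on the robot side. I need closer crops for the yaws.

```bash
python3 - <<'E'
from station import env, snapshot, camera_model
import cv2,numpy as np
t=cv2.imread("pics/top0.png");s=cv2.imread("pics/scene0.png")
w=snapshot("wrist")[:,:,::-1]
a=cv2.resize(t[140:310,175:345],(400,400),interpolation=3)
b=cv2.resize(s[160:300,150:330],(400,311),interpolation=3)
out=np.zeros((600,800,3),np.uint8);out[:400,:400]=a;out[:311,400:]=b
out[315:600,400:780]=cv2.resize(w,(380,285),interpolation=cv2.INTER_AREA)
cv2.imwrite("pics/c1.png",out);cv2.imwrite("pics/w0.png",w)
for c in("top","scene","wrist"):print(c,camera_model(c))
E
```

```text
top {'intrinsics': array([[409.37938636,   0.        , 278.06982574],
       [  0.        , 409.37938636, 207.09781642],
       [  0.        ,   0.        ,   1.        ]]), 'rvec': array([ 2.24369704, -2.188401  ,  0.09478991]), 'tvec': array([0.15352303, 0.57033372, 0.96848192])}
scene {'intrinsics': array([[401.76102272,   0.        , 272.73534976],
       [  0.        , 401.76102272, 209.55937236],
       [  0.        ,   0.        ,   1.        ]]), 'rvec': array([ 2.34019263, -0.83345162,  0.3173683 ]), 'tvec': array([-0.32123125,  0.41401044,  0.60232319])}
wrist {'intrinsics': array([[325.1922621 ,   0.        , 283.64809523],
       [  0.        , 325.1922621 , 209.84235572],
       [  0.        ,   0.        ,   1.        ]]), 'tool_from_camera': array([[ 1.44432856e-04, -9.70758710e-01, -2.40057300e-01,
         6.65846460e-02],
       [ 9.99999842e-01,  2.70462901e-04, -4.92054952e-04,
         1.14493714e-03],
       [ 5.42593224e-04, -2.40057191e-01,  9.70758596e-01,
        -1.62897848e-01],
       [ 0.00000000e+00,  0.00000000e+00,  0.00000000e+00,
         1.00000000e+00]])}
```

View pics/c1.png

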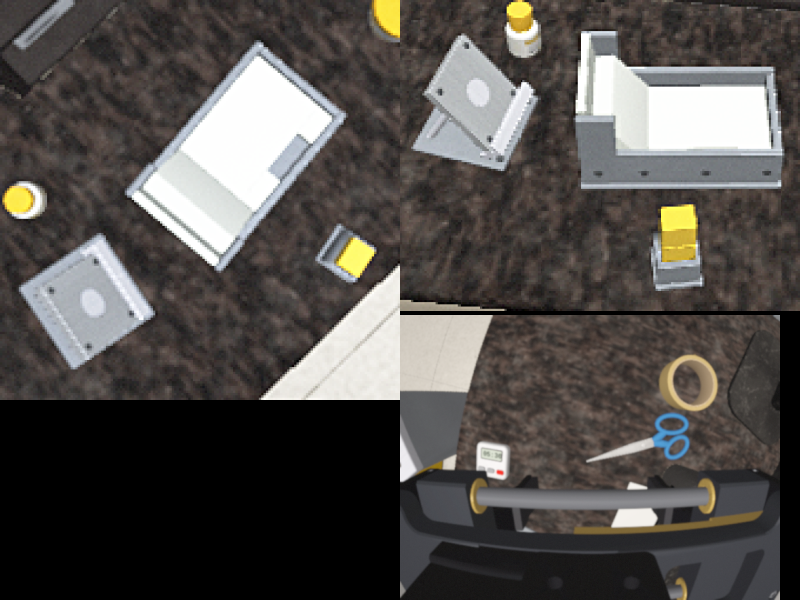

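```bash
cat > h.py <<'E'
import numpy as np,cv2
from scipy.spatial.transform import Rotation as R
from station import env,snapshot,camera_model,spotter
def bp(c,px,z):
    m=camera_model(c);Rm=cv2.Rodrigues(m["rvec"])[0];t=np.array(m["tvec"])
    d=Rm.T@np.linalg.inv(m["intrinsics"])@np.array([*px,1.]);o=-Rm.T@t
    return o+d*(z-o[2])/d[2]
def proj(c,P):
    m=camera_model(c);return cv2.projectPoints(np.array(P,float).reshape(-1,3),m["rvec"],m["tvec"],m["intrinsics"],None)[0].reshape(-1,2)
def yaw(a,b):d=b-a;return round(np.degrees(np.arctan2(d[1],d[0])),1),round(np.linalg.norm(d[:2])*1e3,1)
E
python3 - <<'E'
from h import *
T=lambda x,y,z:bp("top",(x/2.353+175-.3,y/2.353+140-.3),z)
S=lambda x,y,z:bp("scene",((x-400)/2.222+150-.3,y/2.222+160-.3),z)
a,b=S(582,187,0),S(781,187,0);print("stand front base",a,b,yaw(a,b))
a,b=T(258,43,.05),T(345,117,.05);print("stand end",a,b,yaw(a,b))
a,b=T(128,193,.105),T(258,43,.052);print("far",a,b,yaw(a,b))
r=[T(x,y,.006) for x,y in((20,289),(101,234),(156,315),(74,369))]
print("rack",np.mean(r,0),[yaw(r[i],r[(i+1)%4]) for i in range(4)])
r=[S(x,y,.006) for x,y in((413,147),(500,170),(538,100))]
print("rackS",(r[0]+r[2])/2,yaw(r[0],r[1]),yaw(r[1],r[2]))
r=[T(x,y,.036) for x,y in((340,227),(315,260),(355,282))]
print("holder",yaw(r[0],r[1]),yaw(r[1],r[2]))
r=[S(x,y,0) for x,y in((652,289),(702,286))];print("holderS",yaw(*r),r)
r=[T(x,y,.086) for x,y in((346,234),(375,252),(359,278),(333,262))]
print("wedge head",np.mean(r,0),[yaw(r[i],r[(i+1)%4]) for i in range(4)])
E
```

```text
stand front base [0.45803664 0.19242029 0.        ] [0.61159955 0.06844627 0.        ] (np.float64(-38.9), np.float64(197.4))
stand end [0.67826879 0.15744991 0.05      ] [0.60783978 0.07034178 0.05      ] (np.float64(-129.0), np.float64(112.0))
far [0.52770671 0.27565332 0.105     ] [0.67793087 0.15755103 0.052     ] (np.float64(-38.2), np.float64(191.1))
rack [0.41829087 0.32063691 0.006     ] [(np.float64(-54.3), np.float64(97.6)), (np.float64(-144.3), np.float64(98.9)), (np.float64(124.5), np.float64(97.7)), (np.float64(35.7), np.float64(96.9))]
rackS [0.41829549 0.32204082 0.006     ] (np.float64(-56.3), np.float64(95.3)) (np.float64(32.8), np.float64(95.6))
holder (np.float64(143.9), np.float64(41.0)) (np.float64(-117.4), np.float64(45.2))
holderS (np.float64(-35.2), np.float64(45.8)) [array([0.44184767, 0.06134761, 0.        ]), array([0.47924767, 0.03492663, 0.        ])]
wedge head [0.47358603 0.06522901 0.086     ] [(np.float64(-120.4), np.float64(32.1)), (np.float64(149.2), np.float64(28.6)), (np.float64(59.8), np.float64(28.6)), (np.float64(-23.9), np.float64(28.9))]
```

```bash
cat >> h.py <<'E'
A=np.radians
def frame(z,y):
    z=np.array(z)/np.linalg.norm(z);y=np.array(y)-np.dot(y,z)*z;y/=np.linalg.norm(y)
    return np.column_stack([np.cross(y,z),y,z])
def leanframe(yawdeg,lean):   # tool gripping a plate leaning towards -u ; y along +u
    u=np.array([np.cos(A(yawdeg)),np.sin(A(yawdeg)),0]);k=np.array([0,0,1.])
    xc=-np.sin(A(lean))*u+np.cos(A(lean))*k
    return frame(-xc,u),xc,u
def cur():
    o=env.observe();q=o["tcp_rot"];return np.array(o["tool_pos"]),R.from_quat([q[1],q[2],q[3],q[0]]).as_matrix(),o
def plan(p,Rt,name=""):
    p0,R0,o=cur();rv=R.from_matrix(Rt@R0.T).as_rotvec()
    print(name,"cmd",np.round((p-p0)/.2,3).tolist(),np.round(rv/(np.pi/2),3).tolist(),"rows>=",round(max(np.linalg.norm(p-p0)/.0417,np.degrees(np.linalg.norm(rv))/7.16),1))
E
python3 - <<'E'
from h import *
F,xc,u=leanframe(-55,35)
top=np.array([.421,.3165,.0555])+.045*xc
g=top-.027*xc
print(top,g,F)
plan(g+.1*xc,F,"pre"); 
p0,R0,o=cur();rv=R.from_matrix(F@R0.T).as_rotvec();print(np.degrees(rv))
E
```

```text
[0.40619545 0.33764308 0.09236184] [0.41507818 0.32495723 0.07024474] [[ 0.81915204  0.46984631  0.32898993]
 [ 0.57357644 -0.67101007 -0.46984631]
 [ 0.          0.57357644 -0.81915204]]
pre cmd [0.51, -0.934, -0.352] [0.034, -0.464, -1.267] rows>= 17.0
[   3.05376734  -41.76042675 -114.06377369]
```

Emit:
send_rows([
  [0.4,-0.7,0,0.022,-0.3,-0.82],
  [0.4,-0.7,0,0.022,-0.3,-0.82],
  [0.4,-0.7,0,0.022,-0.3,-0.82],
  [0.4,-0.7,0,0.022,-0.3,-0.82],
  [0.4,-0.7,0,0.022,-0.3,-0.82],
  [0.4,-0.7,0,0.022,-0.3,-0.82],
  [0.4,-0.7,0,0.022,-0.3,-0.82],
  [0.4,-0.7,0,0.022,-0.3,-0.82],
  [0.4,-0.7,0,0.022,-0.3,-0.82],
  [0.4,-0.7,0,0.022,-0.3,-0.82],
  [0.4,-0.7,0,0.022,-0.3,-0.82],
  [0.4,-0.7,0,0.022,-0.3,-0.82],
], jaw=0.2)

```text
time_s: 2.25
tool_pos: [0.3589, 0.4198, 0.2218]
tcp_rot: [0.209, 0.758, 0.615, 0.066]
wrist_force: [-0.2, 0.6, -0.4]
finger_gap: 0.0519
grip_force: 0.0
```

```bash
python3 - <<'E'
from h import *
F,xc,u=leanframe(-55,35)
g=np.array([.421,.3165,.0555])+.018*xc
print(cur()[0]);plan(g+.1*xc,F,"pre")
E
```

```text
[0.35885722 0.41982262 0.221792  ]
pre cmd [0.117, -0.239, -0.348] [0.012, -0.163, -0.445] rows>= 6.0
```

Emit:
send_rows([
  [0.12,-0.24,-0.35,0.012,-0.163,-0.445],
  [0.12,-0.24,-0.35,0.012,-0.163,-0.445],
  [0.12,-0.24,-0.35,0.012,-0.163,-0.445],
  [0.12,-0.24,-0.35,0.012,-0.163,-0.445],
  [0.12,-0.24,-0.35,0.012,-0.163,-0.445],
  [0.12,-0.24,-0.35,0.012,-0.163,-0.445],
  [0.12,-0.24,-0.35,0.012,-0.163,-0.445],
  [0.12,-0.24,-0.35,0.012,-0.163,-0.445],
  [0.12,-0.24,-0.35,0.012,-0.163,-0.445],
])

```text
time_s: 3.0
tool_pos: [0.3843, 0.3705, 0.1527]
tcp_rot: [0.286, 0.909, 0.291, 0.09]
wrist_force: [0.4, -0.2, 0.4]
finger_gap: 0.0524
grip_force: 0.0
```

```bash
python3 - <<'E'
from h import *
F,xc,u=leanframe(-55,35)
g=np.array([.421,.3165,.0555])+.018*xc
print(cur()[0]);plan(g,F,"grasp")
w=snapshot("wrist");cv2.imwrite("pics/w1.png",w[:,:,::-1])
for t in("cover","rack","stand","cradle","wedge"):print(t,[(np.round(d["position"],3).tolist(),round(d["confidence"],2)) for d in spotter.pinpoint("wrist",t)[:2]])
E
```

```text
[0.38434796 0.37051259 0.15268336]
grasp cmd [0.154, -0.228, -0.412] [-0.0, -0.002, -0.005] rows>= 2.4
cover [([0.422, 0.317, 0.057], 0.57)]
rack [([0.419, 0.322, -0.001], 0.61), ([0.469, 0.065, 0.001], 0.52)]
stand []
cradle [([0.502, 0.226, 0.08], 0.61)]
wedge []
```

View pics/w1.png

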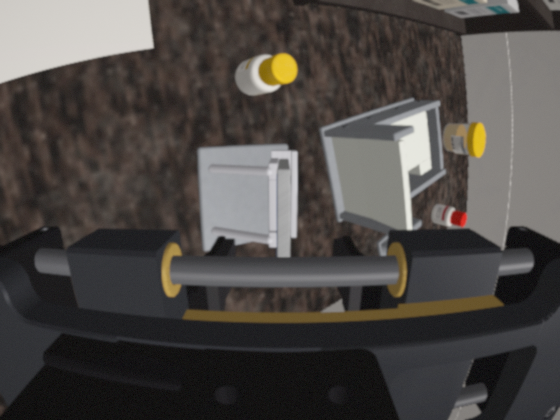

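The cover's upper edge (column ~284, rows 155–255) lies parallel to and centred between the fingers, so I go in.

Emit:
send_rows([
  [0.05,-0.075,-0.137,0,0,0],
  [0.1,-0.15,-0.275,0,0,0],
  [0.154,-0.228,-0.412,0,0,0],
  [0.154,-0.228,-0.412,0,0,0],
  [0.154,-0.228,-0.412,0,0,0],
])

```text
time_s: 3.72
tool_pos: [0.415, 0.3234, 0.0694]
tcp_rot: [0.287, 0.909, 0.288, 0.089]
wrist_force: [0.2, 0.7, 0.9]
finger_gap: 0.0523
grip_force: 0.0
```

Emit:
send_rows([
  [0,0,0,0,0,0],
  [0,0,0,0,0,0],
  [0,0,0,0,0,0],
  [0,0,0,0,0,0],
  [0,0,0,0,0,0],
  [0,0,0,0,0,0],
], jaw=-1, grip_force=40)

```text
time_s: 4.22
tool_pos: [0.4149, 0.3255, 0.0704]
tcp_rot: [0.286, 0.909, 0.289, 0.091]
wrist_force: [0.6, 0.2, 0.1]
finger_gap: 0.02
grip_force: 0.0
```

Emit:
send_rows([
  [-0.06,0.09,0.16,0,0,0],
  [-0.12,0.18,0.32,0,0,0],
  [-0.16,0.24,0.45,0,0,0],
  [-0.16,0.24,0.6,0,0,0],
  [-0.16,0.24,0.7,0,0,0],
  [-0.16,0.24,0.7,0,0,0],
])

```text
time_s: 4.72
tool_pos: [0.3838, 0.3749, 0.2145]
tcp_rot: [0.284, 0.91, 0.288, 0.093]
wrist_force: [0.1, 0.3, -0.7]
finger_gap: 0.0009
grip_force: 0.0
```

```bash
python3 - <<'E'
from h import *
p,Rm,o=cur()
a=snapshot("scene")[:,:,::-1];snapshot("top");w=snapshot("wrist")[:,:,::-1]
for c in("scene","top","wrist"):
  for d in spotter.pinpoint(c,"cover")[:2]:
    print(c,np.round(d["position"],3),round(d["confidence"],2),"tool frame mm",np.round(Rm.T@(np.array(d["position"])-p)*1e3,1))
out=np.zeros((420,800,3),np.uint8);out[:,:400]=cv2.resize(w,(400,420))
out[:,400:]=cv2.resize(a[80:290,120:320],(400,420));cv2.imwrite("pics/c2.png",out)
E
```

```text
scene [0.418 0.32  0.06 ] 0.93 tool frame mm [ -4.3 -35.2 163.5]
top [0.42  0.312 0.059] 0.95 tool frame mm [ -7.3 -29.1 169.5]
top [0.471 0.064 0.008] 0.55 tool frame mm [-109.7  132.7  342.7]
wrist [0.421 0.314 0.056] 0.83 tool frame mm [ -5.8 -31.8 170.8]
```

View pics/c2.png

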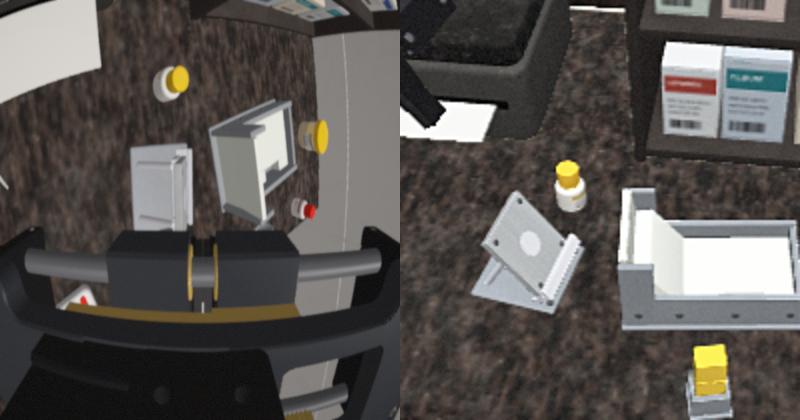

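The fingers were still closing when I lifted, so the cover stays undisturbed in the rack. Reopen, go back in and wait longer.

Emit:
send_rows([
  [0,0,0,0,0,0],
  [0,0,0,0,0,0],
  [0,0,0,0,0,0],
  [0,0,0,0,0,0],
  [0,0,0,0,0,0],
  [0,0,0,0,0,0],
  [0,0,-0.3,0,0,0],
], jaw=0.2)

```text
time_s: 5.6
tool_pos: [0.3851, 0.3764, 0.1743]
tcp_rot: [0.282, 0.91, 0.287, 0.094]
wrist_force: [1.3, 1.5, 1.4]
finger_gap: 0.0394
grip_force: 0.0
```

```bash
python3 - <<'E'
from h import *
F,xc,u=leanframe(-55,35)
print(cur()[2]["finger_gap"]);plan(np.array([.421,.3165,.0555])+.018*xc+.1*xc,F,"pre");plan(np.array([.421,.3165,.0555])+.018*xc,F,"grasp")
E
```

```text
0.03941536640921006
pre cmd [-0.014, -0.022, -0.111] [-0.007, 0.003, -0.002] rows>= 0.5
grasp cmd [0.15, -0.257, -0.52] [-0.007, 0.003, -0.002] rows>= 2.9
```

Emit:
send_rows([
  [0,0,0,0,0,0],
  [0,0,0,0,0,0],
  [0.05,-0.08,-0.13,0,0,0],
  [0.1,-0.16,-0.26,0,0,0],
  [0.16,-0.24,-0.4,0,0,0],
  [0.16,-0.24,-0.4,0,0,0],
  [0.16,-0.24,-0.4,0,0,0],
])

```text
time_s: 6.18
tool_pos: [0.4156, 0.3241, 0.0894]
tcp_rot: [0.287, 0.909, 0.288, 0.09]
wrist_force: [-0.5, 0.2, -0.3]
finger_gap: 0.0522
grip_force: 0.0
```

Emit:
send_rows([
  [0,0,0,0,0,0],
  [0,0,0,0,0,0],
  [0,0,0,0,0,0],
  [0,0,0,0,0,0],
  [0,0,0,0,0,0],
  [0,0,0,0,0,0],
  [0,0,0,0,0,0],
  [0,0,0,0,0,0],
  [0,0,0,0,0,0],
  [0,0,0,0,0,0],
  [0,0,0,0,0,0],
], jaw=-1, grip_force=40)

```text
time_s: 7.1
tool_pos: [0.4147, 0.3256, 0.0885]
tcp_rot: [0.286, 0.909, 0.289, 0.091]
wrist_force: [-2.6, 3.7, 0.4]
finger_gap: 0.0097
grip_force: 39.6
```

The first row was cut short, so the tool stopped 18 mm high and holds only the plate's tip. I'll ease it back on its rest, open, go 15 mm deeper and regrip.

Emit:
send_rows([
  [-0.012,0.017,-0.015,0,0,0],
  [-0.024,0.034,-0.03,0,0,0],
  [-0.024,0.034,-0.03,0,0,0],
  [-0.024,0.034,-0.03,0,0,0],
])

```text
time_s: 7.43
tool_pos: [0.4109, 0.3314, 0.0834]
tcp_rot: [0.288, 0.909, 0.288, 0.091]
wrist_force: [-1.4, 0.3, 9.4]
finger_gap: 0.0097
grip_force: 40.2
```

Emit:
send_rows([
  [0,0,0,0,0,0],
  [0,0,0,0,0,0],
  [0,0,0,0,0,0],
  [0,0,0,0,0,0],
  [0,0,0,0,0,0],
  [0.012,-0.017,-0.03,0,0,0],
  [0.024,-0.035,-0.06,0,0,0],
  [0.024,-0.035,-0.06,0,0,0],
  [0.024,-0.035,-0.06,0,0,0],
], jaw=-0.4)

```text
time_s: 8.18
tool_pos: [0.415, 0.324, 0.07]
tcp_rot: [0.287, 0.909, 0.288, 0.09]
wrist_force: [0.8, 0.7, 0.0]
finger_gap: 0.0265
grip_force: 0.0
```

```bash
python3 - <<'E'
from h import *
F,xc,u=leanframe(-55,35)
p,Rm,o=cur()
plan(np.array([.421,.3165,.0555])+.018*xc,F,"grasp")
for c in("scene","top"):
  a=snapshot(c)[:,:,::-1];cv2.imwrite(f"pics/{c}3.png",a)
  for d in spotter.pinpoint(c,"cover")[:2]:
    print(c,np.round(d["position"],3),round(d["confidence"],2),"tool frame mm",np.round(Rm.T@(np.array(d["position"])-p)*1e3,1))
E
```

```text
grasp cmd [0.0, 0.005, 0.001] [0.001, -0.001, -0.002] rows>= 0.0
scene [0.42  0.321 0.058] 0.83 tool frame mm [ 2.6 -2.6 13.1]
top [0.42  0.314 0.055] 0.71 tool frame mm [-1.3  0.1 18.7]
```

Emit:
send_rows([
  [0,0,0,0,0,0],
  [0,0,0,0,0,0],
  [0,0,0,0,0,0],
  [0,0,0,0,0,0],
  [0,0,0,0,0,0],
  [0,0,0,0,0,0],
  [0,0,0,0,0,0],
], jaw=-1, grip_force=40)

```text
time_s: 8.97
tool_pos: [0.4157, 0.3241, 0.0714]
tcp_rot: [0.287, 0.909, 0.288, 0.091]
wrist_force: [0.6, -2.1, 5.6]
finger_gap: 0.0101
grip_force: 40.0
```

Emit:
send_rows([
  [-0.03,0.05,0.08,0,0,0],
  [-0.06,0.09,0.16,0,0,0],
  [-0.09,0.13,0.24,0,0,0],
  [-0.12,0.17,0.36,0,0,0],
  [-0.12,0.17,0.5,0,0,0],
  [-0.12,0.17,0.65,0,0,0],
  [-0.12,0.17,0.65,0,0,0],
])

```text
time_s: 9.55
tool_pos: [0.3921, 0.3608, 0.2056]
tcp_rot: [0.284, 0.91, 0.288, 0.093]
wrist_force: [1.4, 0.7, -2.9]
finger_gap: 0.0095
grip_force: 40.0
```

The cover is held. Before placing, I overlay the stand's known features on the first pictures to refine its pose.

```bash
cat > ov.py <<'E'
from h import *
def ov(o,y,name):
    c,s=np.cos(A(y)),np.sin(A(y))
    W=lambda P:[(o[0]+(c*a-s*b)/1e3,o[1]+(s*a+c*b)/1e3,h/1e3) for a,b,h in P]
    L=[([(2,-48,30),(52,-48,30),(52,-30,30),(2,-30,30),(2,-48,30)],(0,0,255)),([(85,-48,48),(85,50,48)],(0,255,0)),([(85,50,52),(-36,50,52)],(0,255,0)),
     ([(85,-48,52),(-36,-48,52)],(0,255,0)),([(-36,-48,30),(-36,50,30)],(255,0,0)),([(-88,-48,75),(-88,50,75)],(255,0,255)),([(85,-48,30),(85,50,30),(-36,50,30)],(0,200,255))]
    k=5;outs=[]
    for cam,(x0,y0,x1,y1) in(("top",(222,150,328,260)),("scene",(225,170,328,248))):
        im=cv2.imread(f"pics/{cam}0.png")[y0:y1,x0:x1];im=cv2.resize(im,None,fx=k,fy=k,interpolation=3)
        for P,col in L:
            q=((proj(cam,W(P))-[x0,y0]+.5)*k).astype(int);cv2.polylines(im,[q],False,col,1,cv2.LINE_AA)
        outs.append(im)
    return outs
E
python3 - <<'E'
from ov import *
a,b=ov((.573,.174),-38.5,"")
a=cv2.resize(a,(400,415),interpolation=cv2.INTER_AREA);b=cv2.resize(b,(400,303),interpolation=cv2.INTER_AREA)
a2,b2=ov((.573,.174),-38.5,"")
out=np.zeros((600,800,3),np.uint8);out[:,:]=0
a=cv2.resize(a2,None,fx=.77,fy=.77);b=cv2.resize(b2,None,fx=.73,fy=.73)
out[:a.shape[0],:a.shape[1]]=a;h,w=b.shape[:2];out[600-h:,800-w:]=b;cv2.imwrite("pics/ov1.png",out)
E
```

```text
(no output)
```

View pics/ov1.png

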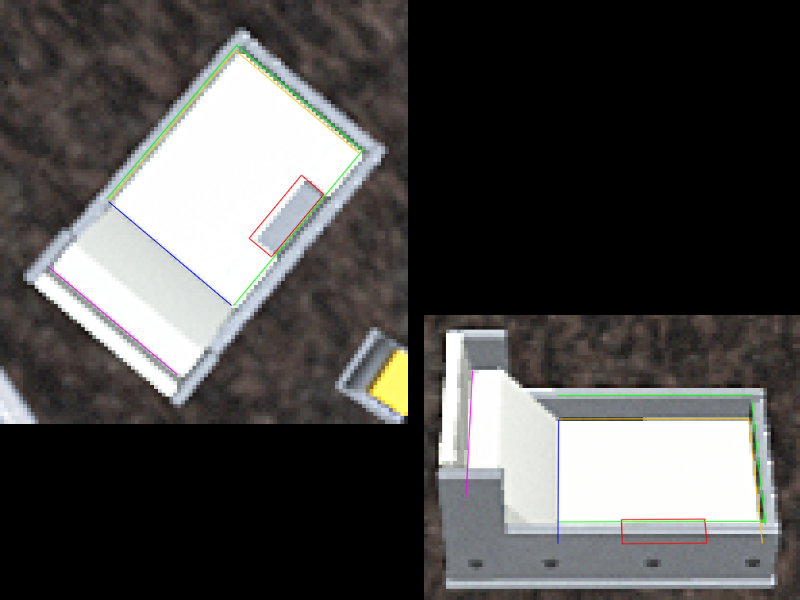

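The overlay fits within 1–2 mm (stand origin (0.573, 0.174), yaw −38.5°), so I plan the placing.

```bash
cat >> h.py <<'E'
SO=np.array([.573,.174,0]);SY=-38.5;SR=R.from_euler("z",SY,degrees=True).as_matrix()
def W(x,y,z):return SO+SR@np.array([x,y,z])/1e3
def place(y=4,d=63,up=0,off=6.5):  # TCP for the cover standing in the cradle
    F,b,u=leanframe(SY,8);s=np.cos(A(8))*u+np.array([0,0,np.sin(A(8))])
    return W(-88,y,75)+(d*b+off*s)/1e3+np.array([0,0,up/1e3]),F
E
python3 - <<'E'
from h import *
print("shelf base",bp("scene",(240,155),0),bp("scene",(408,170),0))
p,F=place(up=55);print(p);plan(p,F,"pre")
E
```

```text
shelf base [ 6.41457402e-01  4.08699350e-01 -1.11022302e-16] [0.94640926 0.09368784 0.        ]
[0.50479615 0.2333629  0.19329151]
pre cmd [0.564, -0.637, -0.062] [0.214, 0.207, 0.178] rows>= 4.4
```

Emit:
send_rows([
  [0.1,-0.11,0.03,0.04,0.04,0.035],
  [0.2,-0.22,0.03,0.08,0.08,0.07],
  [0.3,-0.33,0,0.12,0.12,0.105],
  [0.4,-0.45,0,0.16,0.16,0.14],
  [0.5,-0.56,-0.03,0.2,0.19,0.17],
  [0.564,-0.637,-0.062,0.214,0.207,0.178],
  [0.564,-0.637,-0.062,0.214,0.207,0.178],
  [0.564,-0.637,-0.062,0.214,0.207,0.178],
  [0.564,-0.637,-0.062,0.214,0.207,0.178],
])

```text
time_s: 10.3
tool_pos: [0.5031, 0.2319, 0.1875]
tcp_rot: [0.066, 0.898, 0.435, 0.028]
wrist_force: [0.3, 0.1, -1.6]
finger_gap: 0.0099
grip_force: 40.0
```

```bash
python3 - <<'E'
from h import *
p,Rm,o=cur();pp,F=place(up=0);plan(pp,F,"place");print(o["finger_gap"])
ims=[]
for c in("scene","top","wrist"):
  a=snapshot(c)[:,:,::-1];ims.append(a)
  for t in("cover","cradle"):
   for d in spotter.pinpoint(c,t)[:1]:
    print(c,t,np.round(d["position"],3),round(d["confidence"],2),"tool frame mm",np.round(Rm.T@(np.array(d["position"])-p)*1e3,1))
out=np.zeros((600,800,3),np.uint8)
out[:400,:400]=cv2.resize(ims[0][100:250,190:340],(400,400));out[:400,400:]=cv2.resize(ims[1][140:280,200:340],(400,400))
out[400:,:266]=cv2.resize(ims[2],(266,200));cv2.imwrite("pics/c4.png",out)
E
```

```text
place cmd [0.008, 0.007, -0.246] [0.005, -0.001, -0.001] rows>= 1.2
0.009881311354600082
scene cover [0.503 0.237 0.169] 0.81 tool frame mm [ 3.9 -5.9 17.9]
scene cradle [0.505 0.223 0.074] 0.96 tool frame mm [ -5.1  -8.8 113.2]
top cradle [0.508 0.225 0.075] 0.78 tool frame mm [ -1.8  -8.3 112.4]
wrist cover [0.504 0.232 0.17 ] 0.91 tool frame mm [ 1.  -2.4 17.5]
wrist cradle [0.496 0.227 0.078] 0.77 tool frame mm [ -7.3 -18.4 108.3]
```

View pics/c4.png

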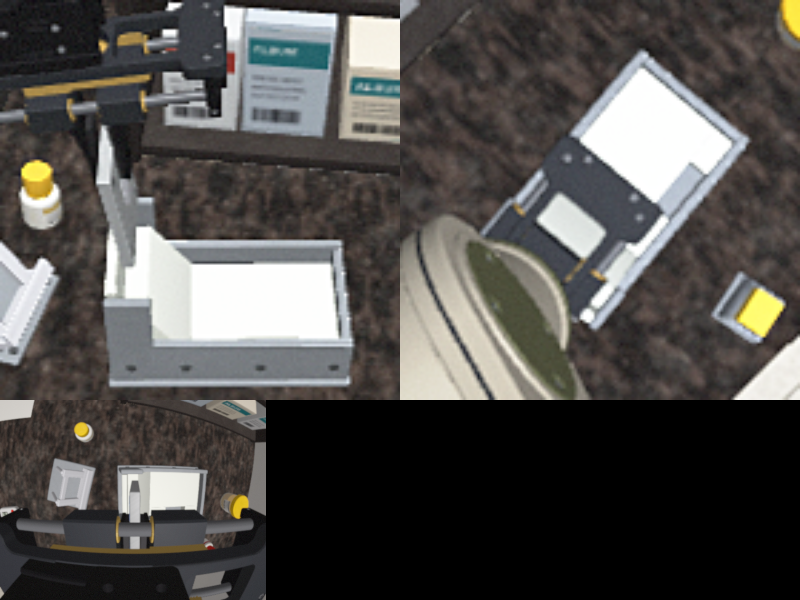

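Emit:
send_rows([
  [0,0,-0.08,0,0,0],
  [0,0,-0.16,0,0,0],
  [0,0,-0.22,0,0,0],
  [0,0,-0.24,0,0,0],
  [0,0,-0.24,0,0,0],
  [0,0,-0.24,0,0,0],
])

```text
time_s: 11.25
tool_pos: [0.5039, 0.2316, 0.1405]
tcp_rot: [0.066, 0.898, 0.435, 0.029]
wrist_force: [0.1, -0.7, -1.8]
finger_gap: 0.0095
grip_force: 40.0
```

```bash
python3 - <<'E'
from h import *
p,Rm,o=cur();pp,F=place(up=0);plan(pp,F,"place");print(p,o["wrist_force"])
E
```

```text
place cmd [0.004, 0.009, -0.011] [0.005, -0.0, -0.001] rows>= 0.1
[0.5039498  0.23163091 0.14046815] [ 0.12180545 -0.68991281 -1.78153483]
```

Descend in 1 mm steps until the sill answers.

Emit:
send_rows([
  [0.004,0.008,-0.006,0.005,0,0],
  [0.004,0.008,-0.012,0.005,0,0],
  [0.004,0.008,-0.018,0.005,0,0],
  [0.004,0.008,-0.024,0.005,0,0],
  [0.004,0.008,-0.024,0.005,0,0],
])

```text
time_s: 11.67
tool_pos: [0.5055, 0.2337, 0.1381]
tcp_rot: [0.062, 0.898, 0.434, 0.032]
wrist_force: [-8.2, -2.2, 20.1]
finger_gap: 0.0098
grip_force: 40.0
```

Emit:
send_rows([
  [-0.004,0.003,0.006,0,0,0],
  [-0.008,0.006,0.006,0,0,0],
  [-0.008,0.006,0.006,0,0,0],
])

```text
time_s: 11.92
tool_pos: [0.5043, 0.2344, 0.138]
tcp_rot: [0.063, 0.898, 0.434, 0.032]
wrist_force: [2.5, -0.5, 8.6]
finger_gap: 0.0095
grip_force: 40.0
```

Emit:
send_rows([
  [0,0,0,0,0,0],
  [0,0,0,0,0,0],
  [0,0,0,0,0,0],
  [0,0,0,0,0,0],
  [0,0,0,0,0,0],
  [0,0,0,0,0,0],
], jaw=-0.4)

```text
time_s: 12.42
tool_pos: [0.5028, 0.2343, 0.1363]
tcp_rot: [0.062, 0.898, 0.434, 0.03]
wrist_force: [0.2, 0.6, -1.1]
finger_gap: 0.0252
grip_force: 0.0
```

```bash
python3 - <<'E'
from h import *
p,Rm,o=cur();print(p,o["wrist_force"],o["finger_gap"])
for c in("scene","wrist"):
  a=snapshot(c)[:,:,::-1];cv2.imwrite(f"pics/{c}5.png",a)
  for d in spotter.pinpoint(c,"cover")[:1]: print(c,np.round(d["position"],3),round(d["confidence"],2),"tool frame mm",np.round(Rm.T@(np.array(d["position"])-p)*1e3,1))
E
```

```text
[0.50282083 0.23431684 0.13634328] [ 0.21068776  0.59772798 -1.09103694] 0.025235129815667993
scene [0.503 0.236 0.12 ] 0.83 tool frame mm [ 1.  -3.2 15.7]
wrist [0.507 0.236 0.123] 0.6 tool frame mm [ 3.7  0.9 13.7]
```

Emit:
send_rows([
  [-0.01,0.008,0.09,0,0,0],
  [-0.02,0.016,0.18,0,0,0],
  [-0.03,0.024,0.27,0,0,0],
  [-0.04,0.03,0.37,0,0,0],
  [-0.04,0.03,0.4,0,0,0],
  [-0.04,0.03,0.4,0,0,0],
])

```text
time_s: 13.12
tool_pos: [0.4957, 0.2409, 0.218]
tcp_rot: [0.062, 0.898, 0.434, 0.032]
wrist_force: [0.1, -0.7, -0.4]
finger_gap: 0.0263
grip_force: 0.0
```

```bash
python3 - <<'E'
from h import *
p,Rm,o=cur();F=leanframe(SY,0)[0]
for c in("scene","wrist"):
  a=snapshot(c)[:,:,::-1];cv2.imwrite(f"pics/{c}6.png",a)
  for d in spotter.pinpoint(c,"cover")[:1]: print(c,np.round(d["position"],3),round(d["confidence"],2),"stand mm",np.round(SR.T@(np.array(d["position"])-SO)*1e3,1))
print("tcp stand",SR.T@(p-SO)*1e3)
q=W(-135,5,150);plan(np.array([q[0],q[1],p[2]]),F,"behind");plan(q,F,"low");plan(W(-90,5,150),F,"push end")
E
```

```text
scene [0.503 0.238 0.122] 0.58 stand mm [-94.6   6.7 121.8]
wrist [0.508 0.23  0.12 ] 0.96 stand mm [-85.9   3.3 120.5]
tcp stand [-102.11616458    4.19572685  218.04588372]
behind cmd [-0.12, 0.11, 0.015] [0.056, 0.068, -0.001] rows>= 1.1
low cmd [-0.12, 0.11, -0.326] [0.056, 0.068, -0.001] rows>= 1.7
push end cmd [0.056, -0.03, -0.326] [0.056, 0.068, -0.001] rows>= 1.6
```

Emit:
send_rows([
  [-0.06,0.055,0,0.03,0.034,0],
  [-0.12,0.11,0,0.056,0.068,0],
  [-0.12,0.11,0,0.056,0.068,0],
  [-0.12,0.11,-0.1,0.056,0.068,0],
  [-0.12,0.11,-0.2,0.056,0.068,0],
  [-0.12,0.11,-0.3,0.056,0.068,0],
  [-0.12,0.11,-0.326,0.056,0.068,0],
  [-0.12,0.11,-0.326,0.056,0.068,0],
], jaw=-1)

```text
time_s: 13.98
tool_pos: [0.4702, 0.2613, 0.1494]
tcp_rot: [0.001, 0.9, 0.435, -0.0]
wrist_force: [-0.2, -0.2, 0.1]
finger_gap: 0.0006
grip_force: 0.0
```

```bash
python3 - <<'E'
from h import *
p,Rm,o=cur();F=leanframe(SY,0)[0];print("tcp stand",SR.T@(p-SO)*1e3,o["finger_gap"])
plan(W(-95,5,150),F,"push");
E
```

```text
tcp stand [-134.8480823     4.31117624  149.44187322] 0.000639051224535304
push cmd [0.158, -0.121, 0.003] [0.001, 0.0, -0.001] rows>= 1.0
```

Emit:
send_rows([
  [0.031,-0.025,0,0,0,0],
  [0.055,-0.044,0,0,0,0],
  [0.07,-0.056,0,0,0,0],
  [0.086,-0.068,0,0,0,0],
  [0.102,-0.081,0,0,0,0],
  [0.117,-0.093,0,0,0,0],
  [0.133,-0.106,0,0,0,0],
  [0.149,-0.118,0,0,0,0],
  [0.164,-0.131,0,0,0,0],
  [0.18,-0.143,0,0,0,0],
])

```text
time_s: 14.82
tool_pos: [0.5072, 0.2334, 0.1513]
tcp_rot: [-0.0, 0.9, 0.435, 0.001]
wrist_force: [0.1, 0.0, -0.2]
finger_gap: 0.0004
grip_force: 0.0
```

```bash
python3 - <<'E'
from h import *
p,Rm,o=cur();print("tcp stand",SR.T@(p-SO)*1e3)
for c in("scene","wrist"):
  a=snapshot(c)[:,:,::-1];cv2.imwrite(f"pics/{c}7.png",a)
  for d in spotter.pinpoint(c,"cover")[:2]: print(c,np.round(d["position"],3),round(d["confidence"],2),"stand mm",np.round(SR.T@(np.array(d["position"])-SO)*1e3,1))
E
```

```text
tcp stand [-88.48413056   5.57972997 151.30624207]
scene [0.512 0.228 0.124] 0.62 stand mm [-80.9   4.2 124.3]
scene [0.722 0.018 0.001] 0.61 stand mm [214.2 -29.3   1.4]
```

Emit:
send_rows([
  [0.02,-0.016,0,0,0,0],
  [0.04,-0.032,0,0,0,0],
  [0.06,-0.048,0,0,0,0],
  [0.08,-0.064,0,0,0,0],
  [0.1,-0.08,0,0,0,0],
  [0.12,-0.095,0,0,0,0],
  [0.12,-0.095,0,0,0,0],
  [0.12,-0.095,0,0,0,0],
])

```text
time_s: 15.68
tool_pos: [0.5312, 0.2144, 0.1512]
tcp_rot: [-0.0, 0.9, 0.435, 0.001]
wrist_force: [-0.6, 0.6, -0.1]
finger_gap: 0.0007
grip_force: 0.0
```

```bash
python3 - <<'E'
from h import *
p,Rm,o=cur();print("tcp stand",SR.T@(p-SO)*1e3)
ims=[]
for c in("scene","wrist","top"):
  a=snapshot(c)[:,:,::-1];ims.append(a)
  for d in spotter.pinpoint(c,"cover")[:2]: print(c,np.round(d["position"],3),round(d["confidence"],2),"stand mm",np.round(SR.T@(np.array(d["position"])-SO)*1e3,1))
out=np.zeros((400,800,3),np.uint8)
out[:,:400]=cv2.resize(ims[0][110:250,200:340],(400,400));out[:,400:]=cv2.resize(ims[2][140:280,200:340],(400,400));cv2.imwrite("pics/c8.png",out)
E
```

```text
tcp stand [-57.91357351   5.58606887 151.23965547]
scene [0.589 0.173 0.034] 0.81 stand mm [13.1  8.9 34.4]
wrist [0.589 0.17  0.038] 0.98 stand mm [15.4  6.9 38.1]
```

View pics/c8.png

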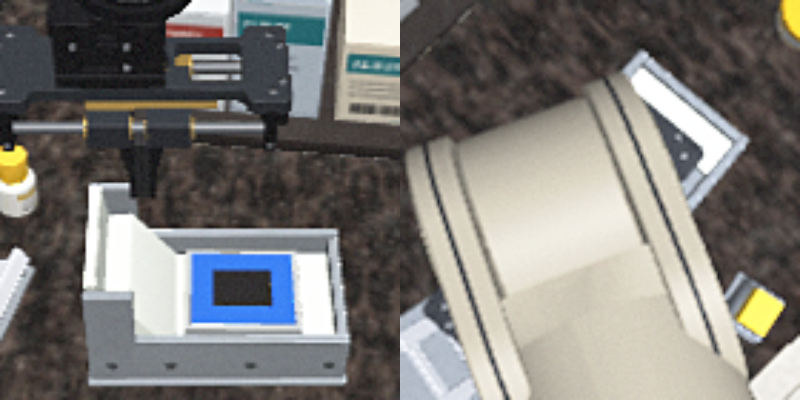

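The cover lies flat in the bay, blue side up, near stand x=14, y=8. Next I look at the wedge from near.

Emit:
send_rows([
  [0,0,0.2,0,0,0],
  [0,0,0.3,0,0,0],
  [-0.1,-0.2,0.35,0,0,0],
  [-0.2,-0.35,0.35,0,0,0],
  [-0.3,-0.55,0.3,0,0,0],
  [-0.4,-0.75,0.3,0,0,0],
  [-0.48,-0.95,0.25,0,0,0],
  [-0.48,-0.95,0.2,0,0,0],
  [-0.48,-0.95,0.2,0,0,0],
], jaw=0.2)

```text
time_s: 16.73
tool_pos: [0.4332, 0.0219, 0.1901]
tcp_rot: [-0.001, 0.901, 0.433, 0.001]
wrist_force: [0.8, 0.2, 0.2]
finger_gap: 0.0492
grip_force: 0.0
```

```bash
python3 - <<'E'
from h import *
p,Rm,o=cur();print(p)
ims=[]
for c in("scene","wrist","top"):
  a=snapshot(c)[:,:,::-1];ims.append(a)
  for t in("wedge","wedge_holder","cover"):
   for d in spotter.pinpoint(c,t)[:1]: print(c,t,np.round(d["position"],3),round(d["confidence"],2),"stand mm",np.round(SR.T@(np.array(d["position"])-SO)*1e3,1))
cv2.imwrite("pics/w9.png",ims[1]);cv2.imwrite("pics/top9.png",ims[2]);cv2.imwrite("pics/scene9.png",ims[0])
out=np.zeros((420,800,3),np.uint8)
out[:,:560]=ims[1];out[:240,560:]=cv2.resize(ims[0][235:305,240:310],(240,240),interpolation=3);cv2.imwrite("pics/c9.png",out)
E
```

```text
[0.43318262 0.02189162 0.19005825]
scene wedge [0.474 0.066 0.009] 0.56 stand mm [ -10.6 -146.2    9.3]
scene wedge_holder [ 0.471  0.063 -0.003] 0.76 stand mm [ -10.7 -150.6   -3. ]
wrist wedge [0.471 0.065 0.008] 0.73 stand mm [ -11.4 -148.9    7.7]
wrist wedge_holder [ 0.472  0.063 -0.001] 0.87 stand mm [ -10.1 -149.6   -1.2]
wrist cover [0.721 0.02  0.002] 0.71 stand mm [211.3 -28.4   2.5]
top wedge [0.574 0.172 0.003] 0.69 stand mm [ 1.6 -0.6  2.8]
top wedge_holder [0.472 0.061 0.   ] 0.56 stand mm [  -8.5 -150.9    0.2]
top cover [0.586 0.168 0.035] 0.58 stand mm [13.7  3.5 34.9]
```

View pics/c9.png

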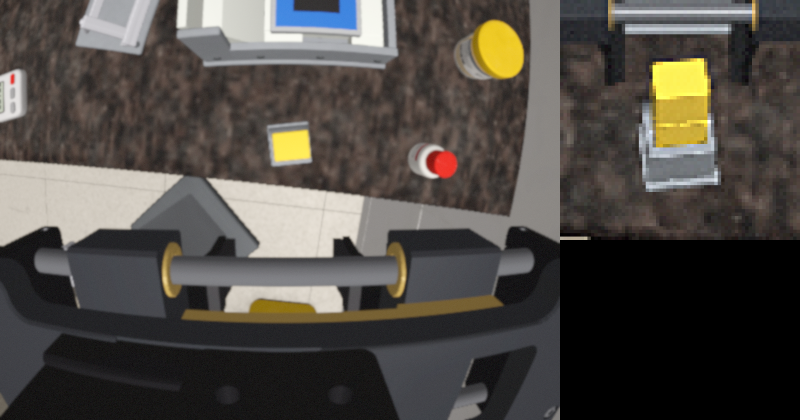

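The wrist view shows the wedge head at (291,146) upright in its holder. I measure its centre and yaw from the yellow mask, and the shading of its side face in the scene picture.

```bash
cat >> h.py <<'E'
def wray(px,p,Rm):
    m=camera_model("wrist");K=m["intrinsics"];T=m["tool_from_camera"]
    v=(np.array(px)-[K[0,2],K[1,2]])/K[0,0];r=np.linalg.norm(v)
    d=np.array([*(v/r*np.sin(r)),np.cos(r)]);return p+Rm@T[:3,3],Rm@T[:3,:3]@d
def wproj(P,p,Rm):
    m=camera_model("wrist");K=m["intrinsics"];T=m["tool_from_camera"]
    c=((np.atleast_2d(P)-p)@Rm-T[:3,3])@T[:3,:3];n=np.linalg.norm(c[:,:2],axis=1)
    return c[:,:2]/n[:,None]*np.arctan2(n,c[:,2])[:,None]*K[0,0]+[K[0,2],K[1,2]]
E
python3 - <<'E'
from h import *
p,Rm,o=cur();print("joints",np.round(o["joints"],2),p)
w=cv2.imread("pics/w9.png");h=cv2.cvtColor(w,cv2.COLOR_BGR2HSV)
m=((abs(h[...,0].astype(int)-27)<8)&(h[...,1]>130)&(h[...,2]>110)).astype(np.uint8)
k=np.zeros_like(m);k[110:180,255:330]=m[110:180,255:330]
q=cv2.boxPoints(cv2.minAreaRect(cv2.findNonZero(k)))
P=[]
for x in q:
    c,d=wray(x,p,Rm);P.append(c+d*(.086-c[2])/d[2])
print(q.round(1).tolist(),k.sum());print(np.mean(P,0),[yaw(P[i],P[(i+1)%4]) for i in range(4)])
s=cv2.imread("pics/scene0.png");hs=cv2.cvtColor(s,cv2.COLOR_BGR2HSV)
for y in range(250,292):print(y,s[y,270:283:4].tolist(),end=" | ")
cm=camera_model("scene");Rc=cv2.Rodrigues(cm["rvec"])[0];print("\ncam",-Rc.T@cm["tvec"])
E
```

```text
joints [-0.64 -0.1   0.46  2.    0.05  1.24 -0.87] [0.43503807 0.02489297 0.19131478]
[[271.79998779296875, 133.10000610351562], [307.3999938964844, 129.1999969482422], [310.3999938964844, 156.8000030517578], [274.8999938964844, 160.8000030517578]] 983
[0.47255921 0.06485897 0.086     ] [(np.float64(-31.8), np.float64(29.3)), (np.float64(-121.6), np.float64(23.0)), (np.float64(148.2), np.float64(29.6)), (np.float64(57.7), np.float64(23.0))]
250 [[51, 52, 55], [58, 58, 65], [53, 56, 61], [43, 50, 54]] | 251 [[56, 54, 59], [59, 56, 64], [62, 46, 49], [47, 38, 43]] | 252 [[43, 20, 28], [53, 64, 73], [64, 189, 226], [55, 88, 100]] | 253 [[92, 255, 255], [92, 255, 255], [94, 255, 255], [69, 148, 180]] | 254 [[88, 249, 255], [91, 248, 255], [91, 246, 255], [51, 138, 171]] | 255 [[84, 242, 254], [86, 242, 253], [89, 243, 253], [52, 155, 190]] | 256 [[90, 242, 253], [90, 244, 253], [89, 242, 253], [63, 176, 216]] | 257 [[89, 243, 253], [86, 242, 253], [86, 241, 253], [72, 227, 255]] | 258 [[88, 242, 253], [91, 244, 254], [86, 241, 253], [100, 255, 255]] | 259 [[87, 242, 253], [93, 244, 253],
[... 1681 characters left out ...]
 119]] | 283 [[127, 121, 118], [124, 120, 116], [125, 123, 115], [129, 123, 117]] | 284 [[124, 121, 119], [123, 121, 115], [123, 118, 114], [128, 121, 117]] | 285 [[123, 119, 114], [127, 124, 118], [117, 116, 109], [115, 114, 107]] | 286 [[123, 120, 115], [113, 108, 104], [109, 105, 101], [154, 151, 144]] | 287 [[110, 107, 103], [161, 154, 148], [202, 195, 186], [210, 203, 195]] | 288 [[205, 198, 189], [216, 208, 200], [196, 189, 182], [142, 135, 129]] | 289 [[175, 169, 161], [131, 128, 122], [99, 100, 100], [27, 34, 37]] | 290 [[100, 99, 101], [74, 78, 90], [62, 68, 81], [38, 39, 49]] | 291 [[62, 63, 74], [84, 91, 99], [70, 75, 85], [50, 55, 63]] | 
cam [ 0.20085253 -0.24340636  0.73334779]
```

The side toward the robot shades the same above and below the head line, so that is the flat back. The taper faces the stand as needed, and the wedge yaw is about −32°.

```bash
python3 - <<'E'
from h import *
p,Rm,o=cur();F=leanframe(-32.5,0)[0]
plan(np.array([.4725,.0645,.13]),F,"above");plan(np.array([.4725,.0645,.06]),F,"grasp")
E
```

```text
above cmd [0.187, 0.198, -0.307] [-0.001, 0.001, 0.065] rows>= 2.0
grasp cmd [0.187, 0.198, -0.657] [-0.001, 0.001, 0.065] rows>= 3.4
```

Emit:
send_rows([
  [0.1,0.1,-0.1,0,0,0.065],
  [0.187,0.198,-0.2,0,0,0.065],
  [0.187,0.198,-0.3,0,0,0.065],
  [0.187,0.198,-0.3,0,0,0.065],
  [0.187,0.198,-0.3,0,0,0.065],
])

```text
time_s: 17.75
tool_pos: [0.4716, 0.0638, 0.1308]
tcp_rot: [-0.0, 0.877, 0.481, 0.0]
wrist_force: [0.6, -0.7, 1.1]
finger_gap: 0.0519
grip_force: 0.0
```

```bash
python3 - <<'E'
from h import *
p,Rm,o=cur();F=leanframe(-32.5,0)[0]
print(p,o["finger_gap"]);plan(np.array([.4725,.0645,.06]),F,"grasp")
E
```

```text
[0.47158129 0.06375952 0.13082135] 0.05193812105404137
grasp cmd [0.005, 0.004, -0.354] [-0.0, -0.0, 0.001] rows>= 1.7
```

Emit:
send_rows([
  [0.004,0.004,-0.1,0,0,0],
  [0.004,0.004,-0.2,0,0,0],
  [0.004,0.004,-0.3,0,0,0],
  [0.004,0.004,-0.35,0,0,0],
  [0.004,0.004,-0.35,0,0,0],
  [0.004,0.004,-0.35,0,0,0],
])

```text
time_s: 18.25
tool_pos: [0.4735, 0.0649, 0.0624]
tcp_rot: [-0.0, 0.877, 0.48, 0.002]
wrist_force: [-0.5, 0.5, 0.1]
finger_gap: 0.0523
grip_force: 0.0
```

Emit:
send_rows([
  [0,0,0,0,0,0],
  [0,0,0,0,0,0],
  [0,0,0,0,0,0],
  [0,0,0,0,0,0],
  [0,0,0,0,0,0],
  [0,0,0,0,0,0],
  [0,0,0,0,0,0],
  [0,0,0,0,0,0],
], jaw=-1, grip_force=40)

```text
time_s: 18.92
tool_pos: [0.4735, 0.0652, 0.0617]
tcp_rot: [-0.0, 0.877, 0.481, 0.002]
wrist_force: [-0.4, 0.3, 5.9]
finger_gap: 0.0298
grip_force: 40.0
```

Emit:
send_rows([
  [0,0,0.1,0,0,0],
  [0,0,0.2,0,0,0],
  [0,0,0.35,0,0,0],
  [0,0,0.5,0,0,0],
  [0,0,0.6,0,0,0],
  [0,0,0.6,0,0,0],
  [0,0,0.6,0,0,0],
])

```text
time_s: 19.5
tool_pos: [0.4735, 0.0653, 0.1819]
tcp_rot: [-0.0, 0.877, 0.481, 0.002]
wrist_force: [0.5, 0.3, -0.9]
finger_gap: 0.0298
grip_force: 40.0
```

```bash
cat > wfit.py <<'E'
from h import *
V=np.array([(x,y,z) for x in(-15,15) for y,z in((-12,0),(-3,0),(12,50),(12,80),(-12,80))],float)/1e3
def mask(im):
    h=cv2.cvtColor(im,cv2.COLOR_BGR2HSV);return ((abs(h[...,0].astype(int)-26)<9)&(h[...,1]>120)&(h[...,2]>90)).astype(np.uint8)
def iou(cam,m,pos,yw,lim):
    q=proj(cam,pos+V@R.from_euler("z",yw,degrees=True).as_matrix().T)
    k=np.zeros_like(m);x0,y0=(q.min(0)-12).astype(int);x1,y1=(q.max(0)+12).astype(int)
    cv2.fillConvexPoly(k,cv2.convexHull(q.astype(np.float32)).round().astype(int),1)
    s=np.s_[max(y0,0):y1,max(x0,0):x1];return (k[s]&m[s]).sum()/max(1,(k[s]|m[s]).sum())
E
python3 - <<'E'
from wfit import *
p,Rm,o=cur();print(p,o["finger_gap"],o["wrist_force"])
for c in("scene","top"):
    im=np.ascontiguousarray(snapshot(c)[:,:,::-1]);cv2.imwrite(f"pics/{c}10.png",im);m=mask(im)
    for y in(-32,148):
        b=max((iou(c,m,p+np.array([dx,dy,-.056+dz]),y,0),dx,dy,dz) for dx in np.arange(-.01,.011,.005) for dy in np.arange(-.01,.011,.005) for dz in(-.006,0,.006))
        print(c,y,np.round(b,3))
    for d in spotter.pinpoint(c,"wedge")[:1]:print(np.round(Rm.T@(np.array(d["position"])-p)*1e3,1),d["confidence"])
    for d in spotter.pinpoint(c,"cover")[:1]:print("cover",np.round(SR.T@(np.array(d["position"])-SO)*1e3,1),d["confidence"])
E
```

```text
[0.47353943 0.06529945 0.18191664] 0.029768020983633674 [ 0.47668706  0.34682725 -0.8817403 ]
scene -32 [ 0.786  0.     0.    -0.006]
scene 148 [ 0.74  -0.005 -0.01   0.006]
[-2.9  0.4 53.9] 0.92
cover [12.2  7.5 36.4] 0.65
top -32 [ 0.004  0.01   0.    -0.006]
top 148 [ 0.003  0.01  -0.005 -0.006]
[141.7  49.7 154. ] 0.49
cover [20.1  0.1 33.1] 0.86
```

```bash
python3 - <<'E'
from h import *
for c in("scene","top"):
    im=cv2.imread(f"pics/{c}10.png");h=cv2.cvtColor(im,cv2.COLOR_BGR2HSV)
    m=((abs(h[...,0].astype(int)-108)<10)&(h[...,1]>130)&(h[...,2]>100)).astype(np.uint8)
    m[:150 if c=="top" else 170]=0;m[:,:225]=0;m[270:]=0
    n,l,st,ce=cv2.connectedComponentsWithStats(m);i=1+st[1:,4].argmax()
    ct=cv2.findNonZero((l==i).astype(np.uint8)).reshape(-1,2)
    P=np.array([SR.T@(bp(c,x,.040)-SO)*1e3 for x in ct])
    print(c,st[i],np.percentile(P[:,0],[1,50,99]).round(1),np.percentile(P[:,1],[1,50,99]).round(1))
    r=cv2.minAreaRect(P[:,:2].astype(np.float32));print(r)
E
```

```text
scene [267 201  22   7  85] [-23.1  -5.   22.7] [14.5 26.1 32. ]
((0.7953701019287109, 23.975751876831055), (49.01484298706055, 14.816107749938965), 5.961538314819336)
top [259 176  43  44 706] [-21.4  16.7  55.1] [-30.7   2.7  36.2]
((16.727981567382812, 2.734579086303711), (67.84874725341797, 77.99269104003906), 89.24911499023438)
```

```bash
python3 - <<'E'
from h import *
pw=np.array([.43504,.02489,.19131]);q=[-.001,.901,.433,.001];Rw=R.from_quat([q[1],q[2],q[3],q[0]]).as_matrix()
for c,f in(("scene","scene9"),("top","top9"),("wrist","w9")):
    im=cv2.imread(f"pics/{f}.png");h=cv2.cvtColor(im,cv2.COLOR_BGR2HSV)
    m=((abs(h[...,0].astype(int)-108)<10)&(h[...,1]>130)&(h[...,2]>100)).astype(np.uint8)
    m[:,:225]=0;m[270:]=0
    if c!="wrist":m[:170]=0
    n,l,st,ce=cv2.connectedComponentsWithStats(m);i=1+st[1:,4].argmax()
    ct=cv2.findNonZero((l==i).astype(np.uint8)).reshape(-1,2)
    def B(x):
        if c!="wrist":return bp(c,x,.04)
        a,d=wray(x,pw,Rw);return a+d*(.04-a[2])/d[2]
    P=np.array([SR.T@(B(x)-SO)*1e3 for x in ct])
    print(c,st[i],np.percentile(P[:,0],[.5,99.5]).round(1),np.percentile(P[:,1],[.5,99.5]).round(1),[np.round(v,1) for v in cv2.minAreaRect(P[:,:2].astype(np.float32))])
# near wall top inner edge in wrist: brightness profile across stand y at x=20, z=52 plane
im=cv2.imread("pics/w9.png").mean(2)
for X in(-10,60):
    P=np.array([W(X,y,52) for y in range(-66,-34,2)]);uv=wproj(P,pw,Rw);print(X,[(y,int(im[int(round(v)),int(round(u))])) for y,(u,v) in zip(range(-66,-34,2),uv) if 0<=v<420])
im=cv2.imread("pics/top9.png").mean(2)
for X in(-10,60):
    P=np.array([W(X,y,52) for y in range(-66,-34,2)]);uv=proj("top",P);print("top",X,[(y,int(cv2.getRectSubPix(im.astype(np.float32),(1,1),(float(u),float(v)))[0,0])) for y,(u,v) in zip(range(-66,-34,2),uv)])
E
```

```text
scene [292 217   3   3   7] [31.5 35.9] [-19.8 -14.3] [array([ 33.6, -17. ]), array([5.6, 4.4]), np.float64(89.7)]
top [259 176  43  44 706] [-21.8  55.3] [-31.1  36.4] [array([16.7,  2.7]), array([67.8, 78. ]), np.float64(89.2)]Traceback (most recent call last):
  File "<stdin>", line 13, in <module>
  File "<stdin>", line 12, in B
  File "h.py", line 30, in wray
    m=camera_model("wrist");K=m["intrinsics"];T=m["tool_from_camera"]
ValueError: time passes only in moves, steps and waits
```

```bash
sed -i '3a import functools\ncamera_model=functools.lru_cache(None)(camera_model)' h.py; python3 - <<'E'
from h import *
pw=np.array([.43504,.02489,.19131]);q=[-.001,.901,.433,.001];Rw=R.from_quat([q[1],q[2],q[3],q[0]]).as_matrix()
im=cv2.imread("pics/w9.png");h=cv2.cvtColor(im,cv2.COLOR_BGR2HSV)
m=((abs(h[...,0].astype(int)-108)<10)&(h[...,1]>130)&(h[...,2]>100)).astype(np.uint8);m[60:]=0;m[:,:225]=0
ct=cv2.findNonZero(m).reshape(-1,2);P=[]
for x in ct:
    a,d=wray(x,pw,Rw);P.append(SR.T@(a+d*(.04-a[2])/d[2]-SO)*1e3)
P=np.array(P);print(np.percentile(P[:,0],[.5,99.5]).round(1),np.percentile(P[:,1],[.5,99.5]).round(1))
im=im.mean(2).astype(np.float32);t=cv2.imread("pics/top9.png").mean(2).astype(np.float32)
for X in(-10,60):
    P=np.array([W(X,y,52) for y in range(-70,-34,2)])
    for n,g,uv in(("w",im,wproj(P,pw,Rw)),("t",t,proj("top",P))):
        print(n,X,[(y,int(cv2.getRectSubPix(g,(1,1),(float(u),float(v)))[0,0])) for y,(u,v) in zip(range(-70,-34,2),uv)])
E
```

```text
[-22.8  54.2] [-30.6   0.4]
w -10 [(-70, 174), (-68, 144), (-66, 119), (-64, 120), (-62, 120), (-60, 122), (-58, 151), (-56, 179), (-54, 179), (-52, 185), (-50, 226), (-48, 247), (-46, 247), (-44, 242), (-42, 186), (-40, 177), (-38, 205), (-36, 198)]
t -10 [(-70, 62), (-68, 61), (-66, 54), (-64, 51), (-62, 62), (-60, 149), (-58, 214), (-56, 219), (-54, 206), (-52, 193), (-50, 244), (-48, 254), (-46, 255), (-44, 255), (-42, 255), (-40, 255), (-38, 255), (-36, 251)]
w 60 [(-70, 167), (-68, 130), (-66, 116), (-64, 117), (-62, 117), (-60, 125), (-58, 163), (-56, 176), (-54, 175), (-52, 184), (-50, 232), (-48, 246), (-46, 246), (-44, 246), (-42, 246), (-40, 246), (-38, 245), (-36, 245)]
t 60 [(-70, 60), (-68, 64), (-66, 67), (-64, 63), (-62, 85), (-60, 152), (-58, 204), (-56, 213), (-54, 203), (-52, 185), (-50, 237), (-48, 255), (-46, 255), (-44, 255), (-42, 254), (-40, 255), (-38, 254), (-36, 253)]
```

The gap beside the cover is about 10.8 mm for a 9 mm tip, which is tight. I will press the wedge's tip lightly on the cover and slide it a few mm toward the far wall first.

```bash
python3 - <<'E'
from h import *
p,Rm,o=cur();F=leanframe(SY,0)[0];print(p)
plan(W(16,9,182),F,"over");plan(W(16,9,98),F,"near")
E
```

```text
[0.47262798 0.06498847 0.18036563]
over cmd [0.592, 0.53, 0.008] [-0.001, 0.0, -0.066] rows>= 3.8
near cmd [0.592, 0.53, -0.412] [-0.001, 0.0, -0.066] rows>= 4.3
```

Emit:
send_rows([
  [0.12,0.106,0,0,0,-0.02],
  [0.24,0.212,0,0,0,-0.04],
  [0.36,0.318,0,0,0,-0.066],
  [0.48,0.424,0,0,0,-0.066],
  [0.592,0.53,0,0,0,-0.066],
  [0.592,0.53,-0.1,0,0,-0.066],
  [0.592,0.53,-0.2,0,0,-0.066],
  [0.592,0.53,-0.3,0,0,-0.066],
  [0.592,0.53,-0.38,0,0,-0.066],
  [0.592,0.53,-0.38,0,0,-0.066],
  [0.592,0.53,-0.38,0,0,-0.066],
])

```text
time_s: 20.72
tool_pos: [0.5909, 0.1709, 0.1045]
tcp_rot: [-0.0, 0.901, 0.435, 0.0]
wrist_force: [1.2, -0.4, 0.7]
finger_gap: 0.0299
grip_force: 40.0
```

Emit:
send_rows([
  [0,0,-0.01,0,0,0],
  [0,0,-0.02,0,0,0],
  [0,0,-0.03,0,0,0],
  [0,0,-0.03,0,0,0],
])

```text
time_s: 21.05
tool_pos: [0.5917, 0.1712, 0.0996]
tcp_rot: [-0.0, 0.901, 0.435, 0.002]
wrist_force: [-0.5, -0.3, -0.6]
finger_gap: 0.0296
grip_force: 40.0
```

Emit:
send_rows([
  [0,0,-0.005,0,0,0],
  [0,0,-0.01,0,0,0],
  [0,0,-0.015,0,0,0],
  [0,0,-0.02,0,0,0],
  [0,0,-0.02,0,0,0],
])

```text
time_s: 21.47
tool_pos: [0.5917, 0.1712, 0.0959]
tcp_rot: [-0.0, 0.901, 0.435, 0.002]
wrist_force: [-0.8, 0.1, 5.1]
finger_gap: 0.0296
grip_force: 40.0
```

Emit:
send_rows([
  [0,0,-0.004,0,0,0],
  [0.004,0.005,-0.004,0,0,0],
  [0.008,0.01,-0.004,0,0,0],
  [0.012,0.015,-0.004,0,0,0],
  [0.016,0.02,-0.004,0,0,0],
  [0.02,0.025,-0.004,0,0,0],
  [0.02,0.025,-0.004,0,0,0],
])

```text
time_s: 22.05
tool_pos: [0.5962, 0.1754, 0.0957]
tcp_rot: [0.0, 0.901, 0.434, 0.002]
wrist_force: [-2.7, -2.7, 10.7]
finger_gap: 0.0295
grip_force: 40.0
```

```bash
cat > cov.py <<'E'
from h import *
def cov():
    im=snapshot("top")[:,:,::-1];cv2.imwrite("pics/topc.png",im);h=cv2.cvtColor(np.ascontiguousarray(im),cv2.COLOR_BGR2HSV)
    m=((abs(h[...,0].astype(int)-108)<10)&(h[...,1]>130)&(h[...,2]>100)).astype(np.uint8)
    m[:150]=0;m[:,:225]=0;m[270:]=0
    n,l,st,ce=cv2.connectedComponentsWithStats(m);i=1+st[1:,4].argmax()
    P=np.array([SR.T@(bp("top",x,.04)-SO)*1e3 for x in cv2.findNonZero((l==i).astype(np.uint8)).reshape(-1,2)])
    print(st[i],np.percentile(P[:,0],[.5,99.5]).round(1),np.percentile(P[:,1],[.5,99.5]).round(1))
E
python3 - <<'E'
from cov import *
cov();p,Rm,o=cur();print(SR.T@(p-SO)*1e3,o["wrist_force"])
E
```

```text
Traceback (most recent call last):
  File "cov.py", line 6, in cov
    n,l,st,ce=cv2.connectedComponentsWithStats(m);i=1+st[1:,4].argmax()
                                                      ~~~~~~~~~~~~~~~^^
ValueError: attempt to get argmax of an empty sequence
```

Emit:
send_rows([
  [0,0,0.1,0,0,0],
  [0,0,0.2,0,0,0],
  [-0.05,-0.05,0.3,0,0,0],
  [-0.11,-0.13,0.36,0,0,0],
  [-0.11,-0.17,0.36,0,0,0],
  [-0.11,-0.17,0.36,0,0,0],
  [-0.11,-0.17,0.36,0,0,0],
])

```text
time_s: 22.68
tool_pos: [0.5736, 0.1421, 0.1659]
tcp_rot: [-0.0, 0.901, 0.434, 0.001]
wrist_force: [0.7, 0.3, -1.3]
finger_gap: 0.0301
grip_force: 40.0
```

```bash
python3 - <<'E'
from h import *
p,Rm,o=cur();print(SR.T@(p-SO)*1e3,o["finger_gap"])
im=np.ascontiguousarray(snapshot("wrist")[:,:,::-1]);cv2.imwrite("pics/w11.png",im);h=cv2.cvtColor(im,cv2.COLOR_BGR2HSV)
m=((abs(h[...,0].astype(int)-108)<10)&(h[...,1]>130)&(h[...,2]>100)).astype(np.uint8);m[:,:150]=0;m[230:]=0;m[:30]=0
P=[]
for x in cv2.findNonZero(m).reshape(-1,2):
    a,d=wray(x,p,Rm);P.append(SR.T@(a+d*(.04-a[2])/d[2]-SO)*1e3)
P=np.array(P);print(len(P),np.percentile(P[:,0],[.5,99.5]).round(1),np.percentile(P[:,1],[.5,99.5]).round(1))
for lo,hi in((-20,0),(20,40)):
    s=P[(P[:,0]>lo)&(P[:,0]<hi)];print(lo,np.percentile(s[:,1],[1,99]).round(1))
g=im.mean(2).astype(np.float32)
for X in(0,40):
    ys=range(30,64,2);uv=wproj(np.array([W(X,y,52) for y in ys]),p,Rm);print([(y,int(cv2.getRectSubPix(g,(1,1),(float(u),float(v)))[0,0])) for y,(u,v) in zip(ys,uv)])
for c in("scene","wrist"):
    snapshot(c)
    for d in spotter.pinpoint(c,"cover")[:1]:print(c,"cover",np.round(SR.T@(np.array(d["position"])-SO)*1e3,1),d["confidence"])
    for d in spotter.pinpoint(c,"wedge")[:1]:print(c,np.round(Rm.T@(np.array(d["position"])-p)*1e3,1),d["confidence"])
E
```

```text
[ 20.28972568 -24.59776534 165.85802871] 0.030059182133847506
4621 [-23.8  53.6] [-25.3  42.6]
-20 [-24.4  42.7]
20 [-25.3  42.5]
[(30, 153), (32, 152), (34, 153), (36, 152), (38, 151), (40, 151), (42, 155), (44, 190), (46, 207), (48, 179), (50, 170), (52, 181), (54, 180), (56, 171), (58, 111), (60, 55), (62, 54)]
[(30, 156), (32, 155), (34, 153), (36, 154), (38, 153), (40, 153), (42, 161), (44, 200), (46, 209), (48, 187), (50, 171), (52, 179), (54, 177), (56, 167), (58, 111), (60, 61), (62, 64)]
scene cover [11.1 11.3 36.3] 0.62
scene [-2.2  0.9 57. ] 0.78
wrist cover [18.5  7.8 34.4] 0.83
wrist [ -2.7 189.7 164.2] 0.75
```

The cover now sits at y≈9, leaving a gap of about 17 mm. Bring the wedge over the pocket.

```bash
python3 - <<'E'
from h import *
p,Rm,o=cur();F=leanframe(SY,0)[0];print(SR.T@(p-SO)*1e3)
plan(W(27,-30.5,118),F,"over");plan(W(27,-30.5,84),F,"in")
E
```

```text
[ 19.96739548 -24.3539047  165.98425801]
over cmd [0.008, -0.046, -0.24] [-0.001, 0.001, -0.001] rows>= 1.2
in cmd [0.008, -0.046, -0.41] [-0.001, 0.001, -0.001] rows>= 2.0
```

Emit:
send_rows([
  [0.008,-0.046,-0.05,0,0,0],
  [0.008,-0.046,-0.12,0,0,0],
  [0.008,-0.046,-0.2,0,0,0],
  [0.008,-0.046,-0.24,0,0,0],
  [0.008,-0.046,-0.24,0,0,0],
  [0.008,-0.046,-0.24,0,0,0],
])

```text
time_s: 23.53
tool_pos: [0.575, 0.1325, 0.1182]
tcp_rot: [-0.0, 0.901, 0.435, 0.001]
wrist_force: [-0.5, 0.2, 0.6]
finger_gap: 0.03
grip_force: 40.0
```

```bash
python3 - <<'E'
from wfit import *
p,Rm,o=cur();F=leanframe(SY,0)[0];print(SR.T@(p-SO)*1e3)
plan(W(27,-30.5,84),F,"in")
im=np.ascontiguousarray(snapshot("scene")[:,:,::-1]);cv2.imwrite("pics/scene12.png",im);m=mask(im)
T=Rm
b=sorted(((iou("scene",m,p+Rm@np.array([dx,dy,.056+dz])/1,SY,0),dx,dy,dz) for dx in np.arange(-.006,.0061,.002) for dy in np.arange(-.004,.0041,.002) for dz in(-.003,0,.003)),reverse=True)[:4]
print(np.round(b,3))
for d in spotter.pinpoint("scene","wedge")[:1]:print("wedge stand",np.round(SR.T@(np.array(d["position"])-SO)*1e3,1))
for d in spotter.pinpoint("scene","pocket")[:1]:print("pocket stand",np.round(SR.T@(np.array(d["position"])-SO)*1e3,1))
cv2.imwrite("pics/c12.png",cv2.resize(im[130:260,200:350],(750,600-0),interpolation=3)[:600])
E
```

```text
[ 27.38544055 -31.1892875  118.20028021]
in cmd [0.001, 0.004, -0.171] [-0.001, 0.001, -0.0] rows>= 0.8
[[ 0.895  0.     0.     0.003]
 [ 0.855  0.    -0.002  0.003]
 [ 0.851  0.002  0.     0.003]
 [ 0.846  0.     0.002  0.003]]
wedge stand [ 26.1 -31.9  62.3]
pocket stand [ 26.5 -42.3  28.5]
```

Emit:
send_rows([
  [0,0,-0.05,0,0,0],
  [0,0,-0.1,0,0,0],
  [0,0,-0.13,0,0,0],
  [0,0,-0.15,0,0,0],
  [0,0,-0.16,0,0,0],
  [0,0,-0.17,0,0,0],
  [0,0,-0.17,0,0,0],
])

```text
time_s: 24.27
tool_pos: [0.575, 0.1327, 0.0842]
tcp_rot: [-0.0, 0.901, 0.435, 0.001]
wrist_force: [-1.4, -0.5, -0.9]
finger_gap: 0.0299
grip_force: 40.0
```

Emit:
send_rows([
  [-0.004,-0.005,-0.01,0,0,0],
  [-0.008,-0.01,-0.02,0,0,0],
  [-0.0125,-0.0155,-0.03,0,0,0],
  [-0.0125,-0.0155,-0.04,0,0,0],
  [-0.0125,-0.0155,-0.04,0,0,0],
])

```text
time_s: 24.68
tool_pos: [0.5724, 0.1297, 0.0761]
tcp_rot: [-0.0, 0.901, 0.435, 0.001]
wrist_force: [0.2, -0.4, -0.7]
finger_gap: 0.0298
grip_force: 40.0
```

Emit:
send_rows([
  [0,0,-0.008,0,0,0],
  [0,0,-0.016,0,0,0],
  [0,0,-0.024,0,0,0],
  [0,0,-0.032,0,0,0],
  [0,0,-0.04,0,0,0],
  [0,0,-0.04,0,0,0],
])

```text
time_s: 25.18
tool_pos: [0.5725, 0.1293, 0.0682]
tcp_rot: [-0.0, 0.901, 0.435, 0.001]
wrist_force: [-0.7, -2.6, 1.1]
finger_gap: 0.0297
grip_force: 40.0
```

Emit:
send_rows([
  [0,0,-0.005,0,0,0],
  [0,0,-0.01,0,0,0],
  [0,0,-0.015,0,0,0],
  [0,0,-0.02,0,0,0],
  [0,0,-0.02,0,0,0],
])

```text
time_s: 25.6
tool_pos: [0.5726, 0.1288, 0.0657]
tcp_rot: [-0.0, 0.901, 0.434, 0.001]
wrist_force: [-8.4, -6.4, 16.2]
finger_gap: 0.0295
grip_force: 40.0
```

Emit:
send_rows([
  [0,0,-0.005,0,0,0],
  [0,0,-0.01,0,0,0],
  [0,0,-0.01,0,0,0],
])

```text
time_s: 25.85
tool_pos: [0.5729, 0.1286, 0.065]
tcp_rot: [-0.0, 0.901, 0.434, 0.001]
wrist_force: [-12.6, -7.3, 28.6]
finger_gap: 0.0298
grip_force: 40.0
```

Emit:
send_rows([
  [0,0,0,0,0,0],
  [0,0,0,0,0,0],
  [0,0,0,0,0,0],
  [0,0,0,0,0,0],
  [0,0,0,0,0,0],
], jaw=0)

```text
time_s: 26.27
tool_pos: [0.5726, 0.1301, 0.0622]
tcp_rot: [-0.0, 0.901, 0.435, 0.001]
wrist_force: [0.0, -0.3, -0.4]
finger_gap: 0.0429
grip_force: 0.0
```

Emit:
send_rows([
  [0,0,0.08,0,0,0],
  [0,0,0.16,0,0,0],
  [0,0,0.24,0,0,0],
  [0,0,0.24,0,0,0],
])

```text
time_s: 26.6
tool_pos: [0.5743, 0.1302, 0.1134]
tcp_rot: [-0.0, 0.901, 0.435, 0.004]
wrist_force: [1.3, 0.2, 0.3]
finger_gap: 0.0436
grip_force: 0.0
```

Now close the fingers and press the head down from above to seat it.

Emit:
send_rows([
  [-0.005,-0.006,0,0,0,0],
  [-0.005,-0.006,0,0,0,0],
  [-0.005,-0.006,0,0,0,0],
  [-0.005,-0.006,0,0,0,0],
  [-0.005,-0.006,0,0,0,0],
  [-0.005,-0.006,0,0,0,0],
  [-0.005,-0.006,0,0,0,0],
  [-0.005,-0.006,0,0,0,0],
  [-0.005,-0.006,-0.05,0,0,0],
  [-0.005,-0.006,-0.08,0,0,0],
  [-0.005,-0.006,-0.08,0,0,0],
], jaw=-1)

```text
time_s: 27.52
tool_pos: [0.5705, 0.1284, 0.0925]
tcp_rot: [-0.0, 0.901, 0.435, 0.0]
wrist_force: [-0.8, 0.2, 0.2]
finger_gap: 0.0003
grip_force: 0.0
```

```bash
python3 - <<'E'
from h import *
p,Rm,o=cur();print(SR.T@(p-SO)*1e3,o["finger_gap"],o["wrist_force"])
E
```

```text
[ 26.43521603 -37.25161545  92.47125305] 0.00027342576279600804 [-0.83415688  0.24468409  0.16648977]
```

Emit:
send_rows([
  [0,0,-0.005,0,0,0],
  [0,0,-0.01,0,0,0],
  [0,0,-0.015,0,0,0],
  [0,0,-0.02,0,0,0],
  [0,0,-0.025,0,0,0],
  [0,0,-0.025,0,0,0],
])

```text
time_s: 28.02
tool_pos: [0.5716, 0.1286, 0.0894]
tcp_rot: [-0.0, 0.901, 0.435, 0.001]
wrist_force: [-0.3, 0.7, -0.1]
finger_gap: 0.0006
grip_force: 0.0
```

Emit:
send_rows([
  [0,0,-0.005,0,0,0],
  [0,0,-0.01,0,0,0],
  [0,0,-0.015,0,0,0],
  [0,0,-0.02,0,0,0],
  [0,0,-0.02,0,0,0],
])

```text
time_s: 28.43
tool_pos: [0.5727, 0.1281, 0.0882]
tcp_rot: [-0.0, 0.901, 0.434, 0.003]
wrist_force: [-7.6, -4.6, 23.2]
finger_gap: 0.0005
grip_force: 11.6
```

Emit:
send_rows([
  [0,0,-0.005,0,0,0],
  [0,0,-0.01,0,0,0],
  [0,0,-0.012,0,0,0],
  [0,0,-0.012,0,0,0],
])

```text
time_s: 28.77
tool_pos: [0.5733, 0.1277, 0.0875]
tcp_rot: [-0.0, 0.901, 0.434, 0.003]
wrist_force: [-13.2, -7.0, 38.2]
finger_gap: 0.0004
grip_force: 19.3
```

Emit:
send_rows([
  [0,0,0.1,0,0,0],
  [0,0,0.2,0,0,0],
  [0,0,0.4,0,0,0],
  [-0.2,-0.3,0.6,0,0,0],
  [-0.4,-0.6,0.7,0,0,0],
  [-0.6,-0.9,0.7,0,0,0],
  [-0.7,-1,0.7,0,0,0],
  [-0.7,-1,0.7,0,0,0],
  [-0.7,-1,0.7,0,0,0],
])

```text
time_s: 29.52
tool_pos: [0.4326, -0.0697, 0.2228]
tcp_rot: [-0.0, 0.901, 0.435, 0.002]
wrist_force: [0.9, -0.6, 1.1]
finger_gap: 0.0006
grip_force: 0.0
```

```bash
python3 - <<'E'
from wfit import *
ims=[]
for c in("scene","top"):
    im=np.ascontiguousarray(snapshot(c)[:,:,::-1]);ims.append(im);m=mask(im)
    b=sorted(((iou(c,m,W(27+dx,-36+dy,9+dz),SY,0),dx,dy,dz) for dx in range(-4,5,2) for dy in range(-4,5,2) for dz in(-4,0,4)),reverse=True)[:2]
    print(c,np.round(b,2).tolist())
    for t in("wedge","cover","bottle","specimen_cup","red_bottle"):
        for d in spotter.pinpoint(c,t)[:1]:
            q=np.array(d["position"]);print(c,t,np.round(q,3),"stand",np.round(SR.T@(q-SO)*1e3,1))
out=np.zeros((500,800,3),np.uint8)
out[:,:400]=cv2.resize(ims[0][130:255,225:325],(400,500),interpolation=3);out[:400,400:]=cv2.resize(ims[1][150:260,220:330],(400,400),interpolation=3);cv2.imwrite("pics/fin.png",out)
E
```

```text
scene [[0.0, 4.0, 4.0, 4.0], [0.0, 4.0, 4.0, 0.0]]
scene wedge [0.724 0.018 0.001] stand [214.8 -28.3   1.4]
scene cover [0.588 0.176 0.035] stand [11.2 10.8 34.9]
scene bottle [ 0.516  0.385 -0.004] stand [-175.4  129.7   -4.2]
scene red_bottle [ 0.582 -0.045 -0.001] stand [ 142.9 -166.    -0.7]
top [[0.87, 4.0, -4.0, 0.0], [0.83, 4.0, -4.0, -4.0]]
top wedge [0.571 0.127 0.01 ] stand [ 27.5 -38.2  10. ]
top cover [0.59  0.169 0.036] stand [16.7  6.9 35.9]
top bottle [0.519 0.383 0.002] stand [-172.4  129.9    1.6]
top specimen_cup [ 0.718  0.018 -0.002] stand [210.7 -31.6  -1.8]
top red_bottle [ 0.587 -0.045  0.001] stand [ 147.2 -162.6    1. ]
```

View pics/fin.png

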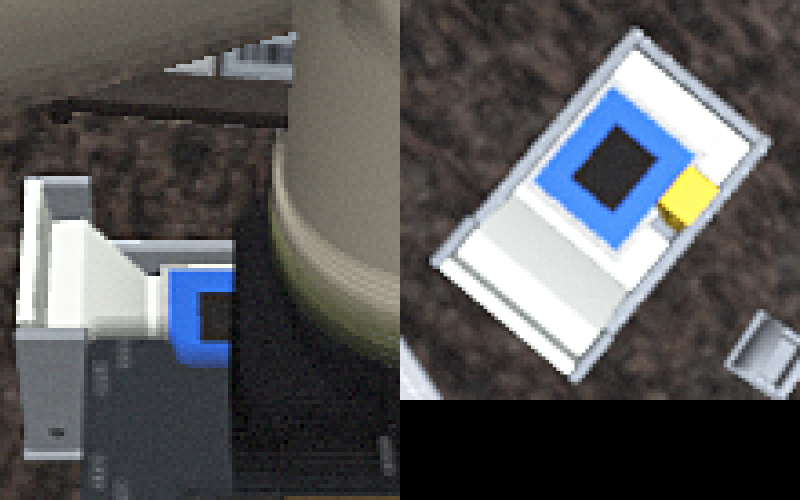

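The top view shows the wedge head (690,197) upright in the pocket and the cover (615,165) blue side up against the far wall. One last numeric check of the cover's position.

```bash
python3 - <<'E'
from cov import *
cov();p,Rm,o=cur();print(o["wrist_force"],o["time_s"])
E
```

```text
[257 174  44  44 715] [-21.2  56.6] [-26.9  40.7]
[ 1.21280099 -0.18422888 -0.03130437] 30.1667
```

```bash
python3 -c "
from station import workorder
print(workorder.hand_in())"
```

```text
the job is handed in; nothing more can be done
None
```

I handed the job in at about 30 s: the cover lies flat in the bay with its blue face up, and the wedge is driven into the pocket with its flat back to the outer wall and released. I judge the cover tight from the jam depth and the resistance to pressing (about 38 N). The top camera put the cover about 3 mm off the far wall, against a calibration good to about 2 mm. The bottles and the cup have not moved.

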